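# Blank off the microscope light base

### The arm

A 6-joint arm with a two-finger parallel gripper is mounted at the origin on the work surface. World frame = base frame: x ahead of the robot, y to its left, z up, the work surface at z = 0. Lengths are in m, angles in rad, forces in N, time in s.
With the tool pointing down it reaches from about 0.375 to 0.825 m from the base axis. Payload 5.5 kg.
Tool frame: the origin (TCP) lies on the centre line of the jaws, within the pads' length; the fingertips stand 8 mm ahead of it and the grasp point (between the pads) lies 11 mm behind it; x points along the fingers, z is the direction in which the jaws open and shut, and the axes are right-handed (so a half turn about x gives the same grasp; the last joint's range is limited). The gripper opens to 85 mm and grips with 20 to 120 N. Pads are 22 mm wide; open, the fingers measure 114 mm over their backs; the gripper's body (76 mm by 85 mm) begins 54 mm behind the grasp point. The pads swing forward as they close: fully open they stand 13 mm farther back than shut.
Start: joints at [1.167, 0.314, -0.047, 1.21, 0, 1.571], TCP at [0.236, 0.552, 0.239] pointing down, gripper open.
Joint ranges: [-2.67, 2.67], [-0.69, 1.73], [-1.03, 1.25], [-2.08, 2.16], [-1.42, 1.45], [-3.14, 3.14]. Speed limits (rad/s): [2.39, 2.39, 3.01, 3.14, 3.14, 3.14].

### API

Orientations are given as a unit quaternion [x, y, z, w].
In Python, from plant import manip gives the robot as it stands.
- The arm moves only by the tool arm_command, never from a script. Its argument "steps" is one flat list of numbers, 4 for each row, row after row: the shift along the tool's x, y, z in m, then the turn about the tool's x in rad. In form: [x, y, z, turn, x, y, z, turn, ...]. A call has 1 to 20 rows; each row shifts and turns the commanded pose from where the row before left it, along the tool's axes as they then stand; what a row does not reach is not made up. A row lasts 1/12 s, in which the tool goes at most 41.7 mm and 7.16 degrees, less where a joint would pass 70% of its speed; a pose out of reach is approached as far as the arm can. A call with a gripper value outside its range is refused whole. "gripper" is the opening, from 0 (shut) to 1 (fully open), set as the call begins (left out, the last holds). The fingers move at their own pace and stop on an object; "force" is the grip in N (left out, the last holds). Time passes only in rows, so rows that do not move let the fingers close. It gives the time, the measured TCP pose, the force and the opening at its end, in the units of the state.
- manip.state(): the state, without advancing time (a new reading comes with each control period).
- manip.grab_frame(name): name is "scene" or "top" or "wrist"; returns (picture, depth): 480x640x3 uint8, red, green, blue; 480x640 float32, m along the optical axis (not along the pixel's ray), 0 where there is no reading.
- manip.camera_info(name): a dict with "fovy" (degrees; the focal length in pixels is half the picture's height over the tangent of half this angle, whatever the lens; pixels are square), "cx", "cy" (the principal point, pixels), "pose" (4x4, takes a point from camera to world coordinates); the wrist camera has in their place "T_tool_cam" (4x4, takes a point from camera to tool coordinates, whose origin is the TCP and whose axes are the tool frame's). Camera axes: x right, y up, looking along -z (the intrinsics and any distortion apply to the point x, -y, -z); pixel columns grow to the right and rows downward; lengths in m; the calibration is good to about 2 mm. The wrist camera is an equidistant fisheye: a pixel r from the principal point sees the ray r / f radians off the axis. A picture is of the moment at which its call begins: read the wrist's pose just before it. camera_info takes no time and is no camera call.
- manip.finish_job(): hands the job in, once; it reports no verdict.
The state is a dict: "time_s": time; "q": joint angles; "joint_vel": joint speeds; "tau": joint torques, N m; "ee_pos": TCP position; "tcp_rot": TCP orientation; "force": force on the tool from outside, world axes, zero at the start; "torque": the same for the moment, N m; "opening": finger opening in m.
Only numpy, scipy, OpenCV 4.12 (cv2) and the standard library are available. Lean on these libraries where they do the work, as an engineer would, in place of code of your own. Each camera call takes 0.05 s, during which the arm holds its last target. There are 200 camera calls.

### The job

Take the solid metal stage plate (the one without a hole), lay it in the shallow tray on top of the microscope light base with its long side along the tray's long side, and press it down on both stiff rests until it sits level, fully down on the tray floor. Let go of it there, and leave the plate with the round hole where it lies.

Things in the scene. Friction and masses are not known exactly. Their poses are not given: they have to be found in the camera images.
- cover_plate: The solid stage plate: a plain flat dark metal plate, 56 mm (x) by 92 mm (y, long) by 8 mm thick (z), no hole, 90 to 145 g, lying loose on the bench. Origin at the centre of its underside, z up. It can be gripped from above by its tips across the 56 mm width (along its x), the pads low on the bench.
- ring_plate: The other stage plate, to be left alone: same metal and outline (56 mm x, 92 mm y, 8 mm thick), but with a 34 mm round hole through its middle. Origin at the centre of its underside.
- light_base: Fixed white box 210 (x) x 200 (y) x 55 mm high, origin under its centre. A grey tray on its flat top, long along y, holds two black rests, 36 x 10 mm, at y = +28 and -28 mm, their tops 10 to 15 mm above the tray floor, each at its own height. The plate's weight does not move a rest; 4 to 6 N pushes it straight down level with the floor, and it stays where pushed (no spring).
- well (a point): Centre of the tray floor, on the box's top face, 55 mm above the bench; axes as the box. The tray is 80 mm (x) by 116 mm (y) inside, with a 5 mm high, 8 mm wide grey rim and a light window in the middle. A plate laid on the rests stands proud, often slanting, until pressed: shut fingertips over each rest, 8 to 15 N. Fully down, the plate's top is 8 mm above the floor.
There are look-alikes about, which are no part of the job. Leave any green look-alike of the cover_plate alone.

How it is judged:
By the outcome, as a careful person would: the job done as asked, in the order asked, and still so for the second after the job is handed in, with the robot touching nothing.
It also fails if it takes over 50 s, if anything falls off the work surface, if the arm or the gripper's body presses on something with over 40 N, if the wrist force passes 120 N, or if a joint passes its speed limit or range.

## Working session

There is one attempt and no reset: what is moved stays moved. The work goes in short steps, Python scripts to look and compute and a tool call to move; the robot and the scene stay as the last step left them, time stands still between calls to the robot, and variables do not carry over. Pictures are saved under pics/ and viewed, about 8 in all and at most 12, crops included, and the job is handed in when it is done.

Besides the shell and the picture viewer there is one more tool, called after "Request:" in YAML: its name, and indented under it one key for each argument. arm_command: Moves the arm, as the interface text tells. Its arguments: {"type":"object","properties":{"steps":{"type":"array","items":{"type":"number"}},"gripper":{"type":"number"},"force":{"type":"number"}},"required":["steps"]}

```bash
ls; mkdir -p pics; cat > h.py <<'E'
import numpy as np, cv2
from plant import manip
from scipy.spatial.transform import Rotation as R
def grab(n,fn):
    s=manip.state(); p,d=manip.grab_frame(n); cv2.imwrite(f'pics/{fn}.png',p[:,:,::-1]); np.savez(f'pics/{fn}.npz',p=p,d=d,pos=s['ee_pos'],rot=s['tcp_rot']); return p,d
def world(n,fn,u,v,z=None):
    """pixel -> world by depth (or on plane z)"""
    f=np.load(f'pics/{fn}.npz'); c=manip.camera_info(n); fl=240/np.tan(np.radians(c['fovy'])/2)
    x,y=(u-c['cx'])/fl,(v-c['cy'])/fl
    if n=='wrist':
        r=np.hypot(x,y); k=np.tan(r)/r if r>1e-6 else 1; x*=k;y*=k
        T=np.eye(4);T[:3,:3]=R.from_quat(f['rot']).as_matrix();T[:3,3]=f['pos'];T=T@c['T_tool_cam']
    else: T=np.array(c['pose'])
    ray=T[:3,:3]@np.array([x,-y,-1])
    t=f['d'][int(round(v)),int(round(u))] if z is None else (z-T[2,3])/ray[2]
    return T[:3,3]+ray*t
E
python3 - <<'E'
from h import *
np.set_printoptions(precision=4,suppress=True)
for n in('top','scene'): grab(n,n+'1')
print(manip.state()); print({n:manip.camera_info(n) for n in('top','wrist')})
E
```

```text
pics
{'time_s': 0.1, 'q': array([ 1.167 ,  0.3142, -0.0479,  1.2102,  0.    ,  1.5708]), 'joint_vel': array([-0.001 , -0.0023,  0.0036, -0.001 ,  0.    ,  0.0004]), 'tau': array([ -0.0004, -54.0766,  34.0541,   0.0111,  -0.    ,   0.    ]), 'ee_pos': array([0.2356, 0.5513, 0.2385]), 'tcp_rot': array([-0.3898,  0.5906,  0.3893,  0.5897]), 'force': array([0.1256, 0.0388, 0.1841]), 'torque': array([ 0.0401, -0.0009,  0.0254]), 'opening': 0.08518134073418447}
{'top': {'fovy': 48.53890031774365, 'cx': 310.42156394122526, 'cy': 238.02460744536103, 'pose': array([[ 0.0197,  0.9853, -0.1697,  0.2427],
       [-0.9997,  0.0224,  0.0137, -0.1812],
       [ 0.0173,  0.1694,  0.9854,  1.4363],
       [ 0.    ,  0.    ,  0.    ,  1.    ]])}, 'wrist': {'fovy': 65.70646984690485, 'cx': 325.1609340143811, 'cy': 240.04995690942954, 'T_tool_cam': array([[ 0.0004,  0.2631, -0.9648, -0.135 ],
       [-0.0002,  0.9648,  0.2631,  0.0672],
       [ 1.    ,  0.0001,  0.0004, -0.0008],
       [ 0.    ,  0.    ,  0.    ,  1.    ]])}}
```

View pics/top1.png

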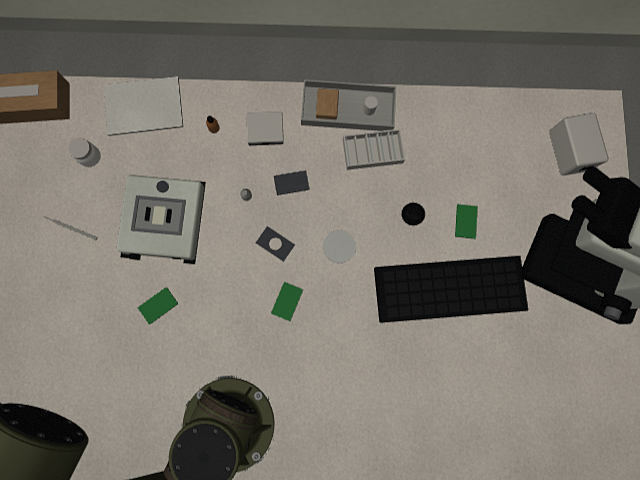

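View pics/scene1.png

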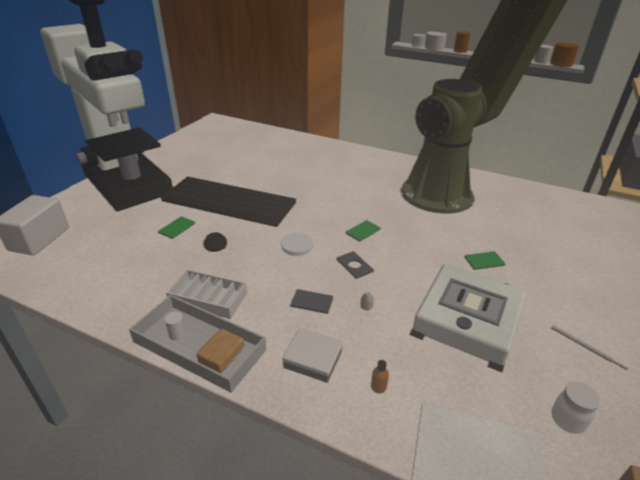

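The top view shows the dark solid plate at about (291,182), the ring plate at (275,243), and the light base at (162,218) with its tray at (158,216). The green look-alikes are elsewhere. Next I'll take an enlarged crop to get the corners.

```bash
python3 - <<'E'
from h import *
p=cv2.imread('pics/top1.png')
a=cv2.resize(p[165:200,265:320],None,fx=7,fy=7,interpolation=cv2.INTER_CUBIC)
b=cv2.resize(p[165:270,112:212],None,fx=4,fy=4,interpolation=cv2.INTER_CUBIC)
o=np.zeros((420,790,3),np.uint8);o[:245,:385]=a;o[:420,390:790]=b;cv2.imwrite('pics/c1.png',o)
# dark plate mask
m=(p[165:200,265:320].max(2)<90).astype(np.uint8); c=max(cv2.findContours(m,0,2)[0],key=cv2.contourArea)
bx=cv2.boxPoints(cv2.minAreaRect(c))+[265,165]; print(bx)
W=np.array([world('top','top1',*q,z=.008) for q in bx]);print(W,W.mean(0),np.linalg.norm(np.diff(W,axis=0),axis=1))
print(world('top','top1',291,182), world('top','top1',158,216))
E
```

```text
[[273.21622086 175.29729748]
 [305.48648453 169.91891766]
 [308.72973251 189.37837601]
 [276.45946884 194.75675583]]
[[ 0.66296525 -0.09438552  0.008     ]
 [ 0.68069394 -0.18360212  0.008     ]
 [ 0.62508393 -0.19376087  0.008     ]
 [ 0.60762408 -0.10507371  0.008     ]] [ 0.6440918  -0.14420555  0.008     ] [0.09096103 0.05653028 0.09038948]
[ 6.47376179e-01 -1.43985929e-01 -5.74881903e-04] [0.53002189 0.20234821 0.05682942]
```

View pics/c1.png

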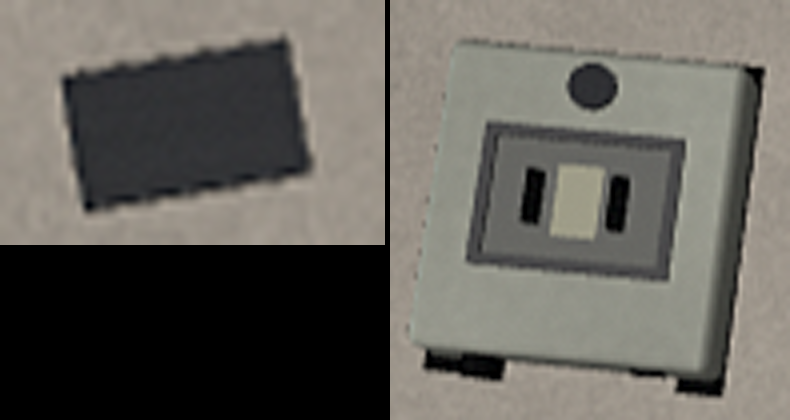

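```bash
cat >> h.py <<'E'
def go(pos,yaw):
    """yaw: jaw axis direction in world (mod pi). prints turn, then shift in tool axes after the turn"""
    s=manip.state(); M=R.from_quat(s['tcp_rot']).as_matrix(); j=M[:,2]; X=M[:,0]
    cur=np.arctan2(j[1],j[0]); d=(yaw-cur+np.pi/2)%np.pi-np.pi/2
    turn=-d # tool x points down
    M2=M@R.from_rotvec([turn,0,0]).as_matrix()
    sh=M2.T@(np.array(pos)-s['ee_pos'])
    print('q6',s['q'][5],'toolx',X.round(3),'jaw yaw',cur,'turn',round(turn,4),'shift mm',(sh*1000).round(1),'pos',np.array(s['ee_pos']).round(4),'F',np.array(s['force']).round(2),'open',round(s['opening'],4),'t',s['time_s'])
E
python3 - <<'E'
from h import *
np.set_printoptions(precision=4,suppress=True)
C=[(487,121),(685,140),(669,281),(467,263)]
W=np.array([world('top','top1',112+(x-390)/4,165+y/4,z=.060) for x,y in C]);print(W,W.mean(0),np.linalg.norm(np.diff(W,axis=0),axis=1))
l=(W[0]+W[3]-W[1]-W[2]);s_=(W[0]+W[1]-W[2]-W[3]);print('long yaw',np.arctan2(l[1],l[0])-np.pi/2,'x yaw',np.arctan2(s_[1],s_[0]))
go([.644,-.144,.2],.197)
E
```

```text
[[0.584  0.2625 0.06  ]
 [0.5743 0.1314 0.06  ]
 [0.4794 0.1362 0.06  ]
 [0.4884 0.2684 0.06  ]] [0.5315 0.1996 0.06  ] [0.1315 0.095  0.1325]
long yaw -0.07089067507928726 x yaw -0.05586228371475045
q6 1.5708338409903309 toolx [-0.001 -0.001 -1.   ] jaw yaw 1.1669303277087464 turn 0.9699 shift mm [  39.3 -761.7  264.5] pos [0.2356 0.5513 0.2385] F [0.13 0.04 0.18] open 0.0852 t 0.1
```

Request:
arm_command:
  steps: [0,-0.03,0.0,0.121,0,-0.0,0,0.121,0,0,0,0.121,0,0,0,0.121,0,0,0,0.121,0,0,0,0.121,0,0,0,0.122,0,0,0,0.122]

```text
time_s: 0.77
ee_pos: [0.2632, 0.5396, 0.2388]
tcp_rot: [-0.068, 0.704, 0.067, 0.704]
force: [0.6, 0.0, -0.6]
opening: 0.0854
```

```bash
python3 -c "
from h import *
go([.644,-.144,.2],.197)"
```

```text
q6 2.496884830693484 toolx [-0.    -0.001 -1.   ] jaw yaw 0.19090430014689333 turn -0.0061 shift mm [  39.2 -744.9  239.6] pos [0.2632 0.5396 0.2388] F [ 0.55  0.03 -0.64] open 0.0854 t 0.7667
```

Request:
arm_command:
  steps: [0.002,-0.0375,0.012,0,0.002,-0.0375,0.012,0,0.002,-0.0375,0.012,0,0.002,-0.0375,0.012,0,0.002,-0.0375,0.012,0,0.002,-0.0375,0.012,0,0.002,-0.0375,0.012,0,0.002,-0.0375,0.012,0,0.002,-0.0375,0.012,0,0.002,-0.0375,0.012,0,0.002,-0.0375,0.012,0,0.002,-0.0375,0.012,0,0.002,-0.0375,0.012,0,0.002,-0.0375,0.012,0,0.002,-0.0375,0.012,0,0.002,-0.0375,0.012,0,0.002,-0.0375,0.012,0,0.002,-0.0375,0.012,0,0.002,-0.0375,0.012,0,0.002,-0.0325,0.012,0]

```text
time_s: 2.43
ee_pos: [0.6449, -0.1462, 0.1986]
tcp_rot: [-0.069, 0.704, 0.069, 0.703]
force: [0.5, 0.5, 0.3]
opening: 0.0857
```

```bash
python3 -c "
from h import *
go([.644,-.144,.2],.197)
grab('wrist','w1')
go([.644,-.144,.2],.197)"
```

```text
q6 1.1520663723791793 toolx [-0.001 -0.    -1.   ] jaw yaw 0.19593920735803227 turn -0.0011 shift mm [-1.4  2.3 -0.4] pos [ 0.6449 -0.1462  0.1986] F [0.46 0.45 0.3 ] open 0.0857 t 2.4333
q6 1.1506107567726171 toolx [ 0.001 -0.004 -1.   ] jaw yaw 0.19231902131788678 turn -0.0047 shift mm [-2.5  7.8 -2. ] pos [ 0.6475 -0.1513  0.1975] F [ 1.69 -3.64 -0.92] open 0.0855 t 2.4833
```

View pics/w1.png

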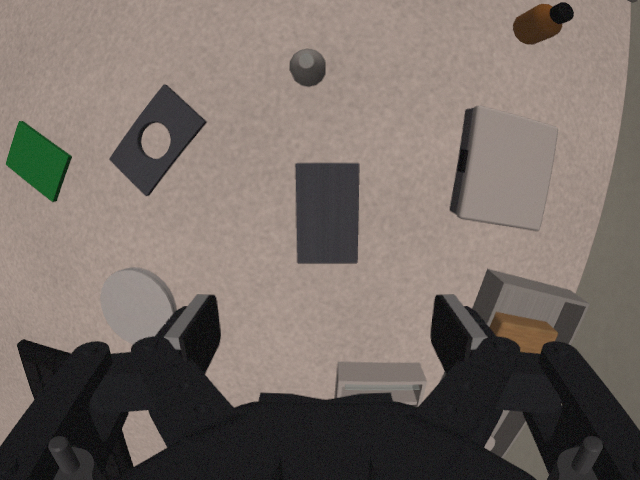

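The solid plate lies square to the jaws, with corners at about (296,163), (359,163), (358,263) and (297,263). The arm was still settling, so I'll wait a moment, take a new frame and measure from that.

Request:
arm_command:
  steps: [0,0,0,0,0,0,0,0,0,0,0,0,0,0,0,0]

```text
time_s: 2.82
ee_pos: [0.644, -0.1424, 0.1995]
tcp_rot: [-0.07, 0.704, 0.07, 0.704]
force: [0.1, -0.0, 0.4]
opening: 0.0855
```

```bash
python3 - <<'E'
from h import *
np.set_printoptions(precision=4,suppress=True)
grab('wrist','w2'); p=cv2.imread('pics/w2.png')
m=(p[130:300,250:410].max(2)<100).astype(np.uint8); c=max(cv2.findContours(m,0,2)[0],key=cv2.contourArea)
bx=cv2.boxPoints(cv2.minAreaRect(c))+[250,130]; print(bx)
W=np.array([world('wrist','w2',*q,z=.008) for q in bx]);print(W,W.mean(0),np.linalg.norm(np.diff(W,axis=0),axis=1))
d=np.diff(W,axis=0);print(np.arctan2(d[:,1],d[:,0]))
go([*W.mean(0)[:2],.06],.197)
E
```

```text
[[296. 167.]
 [358. 167.]
 [358. 266.]
 [296. 266.]]
[[ 0.6092 -0.1049  0.008 ]
 [ 0.6625 -0.0942  0.008 ]
 [ 0.6823 -0.1835  0.008 ]
 [ 0.6256 -0.1949  0.008 ]] [ 0.6449 -0.1444  0.008 ] [0.0544 0.0915 0.0578]
[ 0.1989 -1.3528 -2.9433]
q6 1.154656713813625 toolx [ 0.  0. -1.] jaw yaw 0.19860302966228713 turn 0.0016 shift mm [139.7  -2.2   0.3] pos [ 0.6441 -0.1423  0.1997] F [0.31 0.45 0.33] open 0.0851 t 2.8667
```

Request:
arm_command:
  steps: [0.03,-0.002,0,0,0.035,0,0,0,0.035,0,0,0,0.03,0,0,0,0.02,0,0,0,0.015,0,0,0,0.012,0,0,0,0,0,0,0,0,0,0,0,0,0,0,0]
  gripper: 0.8
  force: 40

```text
time_s: 3.7
ee_pos: [0.6459, -0.1455, 0.0238]
tcp_rot: [-0.07, 0.703, 0.069, 0.704]
force: [-0.5, 0.6, 0.8]
opening: 0.0686
```

```bash
python3 -c "
from h import *
go([.645,-.1443,.01],.199)
grab('wrist','w3')"
```

```text
q6 1.1517101115592039 toolx [ 0.002 -0.    -1.   ] jaw yaw 0.19752280326970298 turn -0.0015 shift mm [13.8  1.4 -0.7] pos [ 0.6459 -0.1455  0.0238] F [-0.46  0.64  0.77] open 0.0686 t 3.7
```

View pics/w3.png

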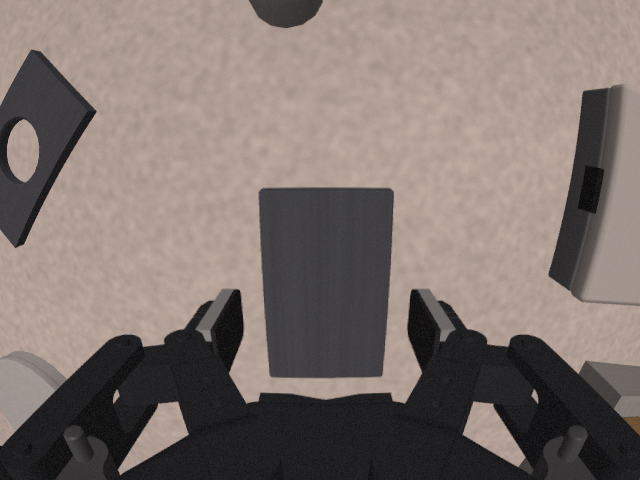

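The plate, spanning columns 265–390, sits centred between the two fingers at 240 and 410. Now I'll go down carefully.

Request:
arm_command:
  steps: [0.004,0,0,0,0.004,0,0,0,0.004,0,0,0,0.002,0,0,0,0,0,0,0,0,0,0,0]

```text
time_s: 4.25
ee_pos: [0.6446, -0.1456, 0.008]
tcp_rot: [-0.069, 0.704, 0.07, 0.703]
force: [-0.3, -1.1, -0.0]
opening: 0.0686
```

Request:
arm_command:
  steps: [0.002,0,0,0,0.002,0,0,0,0,0,0,0,0,0,0,0]

```text
time_s: 4.58
ee_pos: [0.6448, -0.1456, 0.0041]
tcp_rot: [-0.07, 0.704, 0.07, 0.704]
force: [1.2, 0.2, 0.4]
opening: 0.0685
```

Request:
arm_command:
  steps: [0,0,0,0,0,0,0,0,0,0,0,0,0,0,0,0,0,0,0,0,0,0,0,0,0,0,0,0,0,0,0,0]
  gripper: 0.4
  force: 50

```text
time_s: 5.25
ee_pos: [0.6454, -0.1457, 0.0048]
tcp_rot: [-0.07, 0.703, 0.069, 0.704]
force: [-0.9, 0.4, 5.0]
opening: 0.0542
```

Request:
arm_command:
  steps: [-0.005,0,0,0,-0.01,0,0,0,-0.02,0,0,0,-0.03,0,0,0,-0.03,0,0,0,-0.03,0,0,0,-0.02,0,0,0,-0.01,0,0,0,0,0,0,0,0,0,0,0]
  gripper: 0.4

```text
time_s: 6.08
ee_pos: [0.6447, -0.1456, 0.159]
tcp_rot: [-0.069, 0.704, 0.07, 0.704]
force: [0.2, 0.3, -2.3]
opening: 0.0544
```

```bash
python3 - <<'E'
from h import *
go([.5315,.1996,.16],-.063)
grab('wrist','w4'); print(world('wrist','w4',326,260),world('wrist','w4',326,340))
E
```

```text
q6 1.151712266033097 toolx [-0.  0. -1.] jaw yaw 0.1969572267904671 turn 0.26 shift mm [  -1.   337.4 -134.7] pos [ 0.6447 -0.1456  0.159 ] F [ 0.17  0.32 -2.32] open 0.0544 t 6.0833
[ 0.63954119 -0.12351924  0.16239801] [ 0.6462941  -0.15724799  0.16246368]
```

View pics/w4.png

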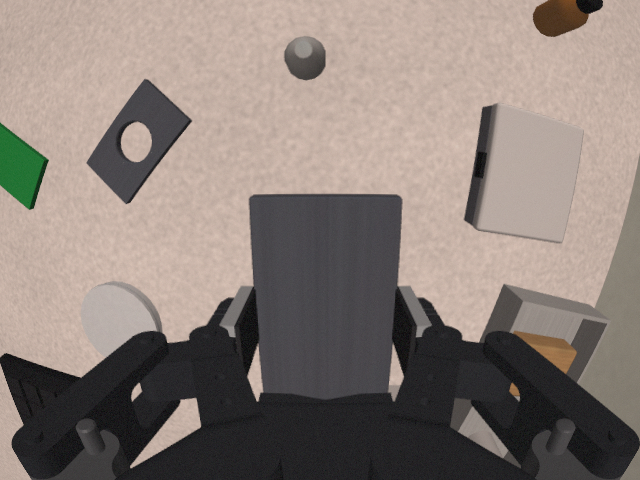

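Plate held and level: its top is at z≈0.162, about 3 mm above the TCP. I'll turn and travel to just short of the tray, then look.

Request:
arm_command:
  steps: [0,0,0,0.065,0,0,0,0.065,0,0,0,0.065,0,0,0,0.065,0,0.01,-0.006,0,0,0.02,-0.01,0,0,0.025,-0.015,0,0,0.03,-0.018,0,0,0.03,-0.018,0,0,0.03,-0.018,0,0,0.03,-0.018,0,0,0.025,-0.016,0,0,0.02,-0.01,0,0,0.01,-0.005,0,0,0,0,0,0,0,0,0,0,0,0,0,0,0,0,0]

```text
time_s: 7.63
ee_pos: [0.5259, 0.0915, 0.159]
tcp_rot: [0.022, 0.707, -0.023, 0.707]
force: [0.1, 0.3, -1.1]
opening: 0.0545
```

```bash
python3 - <<'E'
from h import *
go([.5315,.1996,.12],-.063)
grab('wrist','w5')
E
```

```text
q6 1.8071224336397875 toolx [-0. -0. -1.] jaw yaw -0.06393559341986378 turn -0.0009 shift mm [ 38.9 108.3  -1.3] pos [0.5259 0.0915 0.159 ] F [ 0.07  0.33 -1.14] open 0.0545 t 7.6333
```

View pics/w5.png

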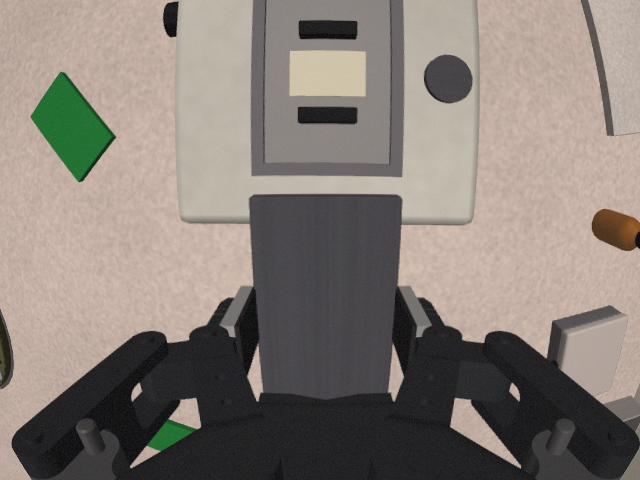

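The tray is dead ahead. The window centre is at (327,74), the rests are at about (328,29) and (328,113), and the near rim's outer corners are at (251,175) and (403,175). The plate's far edge runs along v=195.

```bash
python3 - <<'E'
from h import *
np.set_printoptions(precision=4,suppress=True)
w=lambda u,v,z:world('wrist','w5',u,v,z)
Cs=w(327.5,74,.055);a,b=w(251,175,.06),w(403,175,.06);e1,e2=w(250,195,.1622),w(401,195,.1622)
f=np.load('pics/w5.npz');M=R.from_quat(f['rot']).as_matrix()
print('well',Cs,'rim',a,b,np.linalg.norm(a-b),'plate edge',e1,e2,np.linalg.norm(e1-e2))
pc=(e1+e2)/2-.046*M[:,1];print('plate centre in tool',M.T@(pc-f['pos']))
print('well from rim',(a+b)/2+.066*M[:,1]); print('rim yaw',np.arctan2(*(b-a)[1::-1]),'edge',np.arctan2(*(e2-e1)[1::-1]))
print('rests depth',[world('wrist','w5',328,v) for v in(25,110)], w(328,111,.067),w(328,26,.067))
print('delta tool',M.T@(Cs-pc))
E
```

```text
well [0.5335 0.2007 0.055 ] rim [0.4807 0.1395 0.06  ] [0.5774 0.1334 0.06  ] 0.09693524638921999 plate edge [0.5008 0.1401 0.1622] [0.5555 0.1366 0.1622] 0.05472988151226185
plate centre in tool [-0.0032  0.001  -0.0008]
well from rim [0.5333 0.2023 0.06  ]
rim yaw -0.06347407146519912 edge -0.06395716476225188
rests depth [array([0.5356, 0.23  , 0.0679]), array([0.5321, 0.1762, 0.0663])] [0.5321 0.1756 0.067 ] [0.5356 0.2297 0.067 ]
delta tool [0.1072 0.1086 0.0013]
```

Request:
arm_command:
  steps: [0,0.01,0,0,0,0.02,0.001,0,0,0.025,0,0,0,0.025,0,0,0,0.02,0,0,0,0.009,0,0,0.01,0,0,0,0.02,0,0,0,0.02,0,0,0,0.015,0,0,0,0.01,0,0,0,0.004,0,0,0,0,0,0,0,0,0,0,0,0,0,0,0]

```text
time_s: 8.93
ee_pos: [0.5343, 0.2011, 0.0813]
tcp_rot: [0.023, 0.706, -0.022, 0.707]
force: [0.4, 0.1, -1.7]
opening: 0.0544
```

```bash
python3 - <<'E'
from h import *
go([.5335,.2005,.074],-.063)
E
```

```text
q6 1.9941793887067485 toolx [ 0.002  0.001 -1.   ] jaw yaw -0.06335558267809571 turn -0.0004 shift mm [ 7.3 -0.7 -0.8] pos [0.5343 0.2011 0.0813] F [ 0.38  0.06 -1.68] open 0.0544 t 8.9333
```

Request:
arm_command:
  steps: [0.003,0,-0.001,0,0.002,0,0,0,0.001,0,0,0,0,0,0,0,0,0,0,0]

```text
time_s: 9.35
ee_pos: [0.5325, 0.2012, 0.0743]
tcp_rot: [0.022, 0.707, -0.022, 0.707]
force: [-0.2, -0.2, -0.3]
opening: 0.0546
```

Request:
arm_command:
  steps: [0.001,0,0,0,0.001,0,0,0,0,0,0,0,0,0,0,0]

```text
time_s: 9.68
ee_pos: [0.5324, 0.2011, 0.0722]
tcp_rot: [0.022, 0.707, -0.022, 0.707]
force: [0.5, 0.8, -0.4]
opening: 0.0543
```

Request:
arm_command:
  steps: [0.001,0,0,0,0.001,0,0,0,0,0,0,0,0,0,0,0,0,0,0,0]

```text
time_s: 10.1
ee_pos: [0.5327, 0.2012, 0.0705]
tcp_rot: [0.022, 0.707, -0.022, 0.707]
force: [-0.1, -0.9, 3.1]
opening: 0.0546
```

Request:
arm_command:
  steps: [0,0,0,0,0,0,0,0,0,0,0,0,0,0,0,0,-0.005,0,0,0,-0.01,0,0,0,-0.02,0,0,0,-0.03,0,0,0,-0.025,0,0,0,-0.01,0,0,0,0,0,0,0,0,0,0,0,0,0,0,0]
  gripper: 0.8

```text
time_s: 11.18
ee_pos: [0.5317, 0.2008, 0.1691]
tcp_rot: [0.022, 0.707, -0.023, 0.706]
force: [0.1, 0.1, 0.5]
opening: 0.0686
```

```bash
python3 - <<'E'
from h import *
go([.5335,.2005,.074],-.063)
grab('wrist','w6')
E
```

```text
q6 1.99500360351913 toolx [-0.002 -0.001 -1.   ] jaw yaw -0.06304951011644243 turn -0.0 shift mm [95.1 -0.1  2. ] pos [0.5317 0.2008 0.1691] F [0.09 0.11 0.47] open 0.0686 t 11.1833
```

View pics/w6.png

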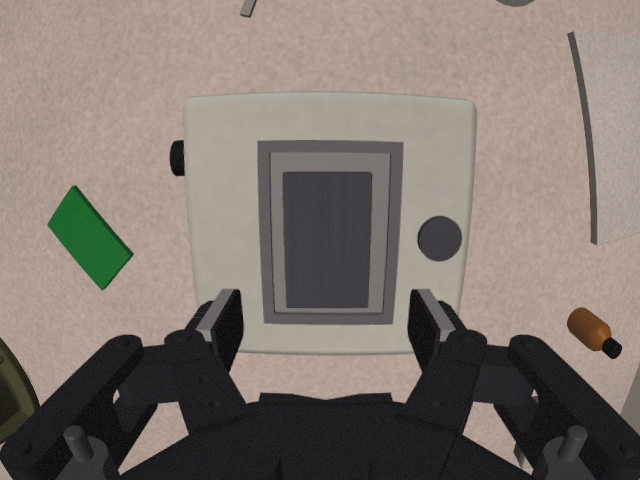

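The plate lies square in the tray, on the rests: corners at about (283,172), (372,172), (369,307) and (286,307). I'll read its slant from the depth image and work out the press points.

```bash
cat >> h.py <<'E'
def prof(fn,uc=328,vs=range(176,306,16)):
    f=np.load(f'pics/{fn}.npz'); C=np.array([.5335,.2015]);a=-.063;ax=np.array([[np.cos(a),np.sin(a)],[-np.sin(a),np.cos(a)]])
    for v in vs:
        P=np.mean([world('wrist',fn,u,v) for u in range(uc-15,uc+16,3)],0); print(v,'well xy mm',(ax@(P[:2]-C)*1000).round(1),'z mm',round(P[2]*1000,1))
E
python3 - <<'E'
from h import *
prof('w6')
prof('w6',uc=225,vs=[200]);prof('w6',uc=328,vs=[110,340])
a=-.063;d=np.array([-np.sin(a),np.cos(a)])*.028
for s in(1,-1): go([*(np.array([.533,.2015])+s*d),.1],-.063)
E
```

```text
176 well xy mm [-1.1 43.4] z mm 74.0
192 well xy mm [-1.1 33.4] z mm 73.7
208 well xy mm [-1.1 23.2] z mm 74.1
224 well xy mm [-1.1 13. ] z mm 74.5
240 well xy mm [-1.   2.5] z mm 74.5
256 well xy mm [-1.  -8.4] z mm 74.0
272 well xy mm [ -1.  -19.5] z mm 74.0
288 well xy mm [ -1.  -30.8] z mm 74.2
304 well xy mm [ -0.3 -32.9] z mm 95.2
200 well xy mm [-72.3  26. ] z mm 55.5
110 well xy mm [-1.  85.9] z mm 55.4
340 well xy mm [ -0.7 -82.5] z mm 55.4
q6 1.9949296678060737 toolx [-0.002 -0.001 -1.   ] jaw yaw -0.06299798799016218 turn 0.0 shift mm [68.7 28.9  1.7] pos [0.5314 0.2007 0.1687] F [-0.65 -0.11 -0.53] open 0.0683 t 11.2333
q6 1.9949296678060737 toolx [-0.002 -0.001 -1.   ] jaw yaw -0.06299798799016218 turn 0.0 shift mm [ 68.7 -27.1   1.7] pos [0.5314 0.2007 0.1687] F [-0.65 -0.11 -0.53] open 0.0683 t 11.2333
```

Request:
arm_command:
  steps: [0,0.01,0.001,0,0,0.01,0,0,0,0.008,0,0,0,0,0,0,0.01,0,0,0,0.02,0,0,0,0.02,0,0,0,0.015,0,0,0,0.01,0,0,0,0.005,0,0,0,0,0,0,0,0,0,0,0]
  gripper: 0

```text
time_s: 12.23
ee_pos: [0.5355, 0.229, 0.0905]
tcp_rot: [0.022, 0.707, -0.022, 0.707]
force: [0.5, 0.2, 0.6]
opening: -0.0002
```

Request:
arm_command:
  steps: [0.003,0,0,0,0.002,0,0,0,0.001,0,0,0,0.001,0,0,0,0,0,0,0,0,0,0,0]

```text
time_s: 12.73
ee_pos: [0.5353, 0.229, 0.0834]
tcp_rot: [0.022, 0.707, -0.022, 0.707]
force: [0.1, 0.7, 0.5]
opening: -0.0002
```

Request:
arm_command:
  steps: [0.001,0,0,0,0.001,0,0,0,0.001,0,0,0,0.001,0,0,0,0.001,0,0,0,0,0,0,0,0,0,0,0]

```text
time_s: 13.32
ee_pos: [0.5355, 0.2295, 0.0785]
tcp_rot: [0.023, 0.707, -0.022, 0.707]
force: [-0.5, 2.4, 3.3]
opening: 0.0002
```

Request:
arm_command:
  steps: [0.001,0,0,0,0.001,0,0,0,0.001,0,0,0,0,0,0,0,0,0,0,0]

```text
time_s: 13.73
ee_pos: [0.5356, 0.2297, 0.0755]
tcp_rot: [0.023, 0.707, -0.022, 0.707]
force: [0.2, 3.3, 4.5]
opening: 0.0001
```

Request:
arm_command:
  steps: [-0.01,0,0,0,-0.012,0,0,0,0,-0.015,0,0,0,-0.02,0,0,0,-0.015,0,0,0,-0.006,0,0,0.005,0,0,0,0.005,0,0,0,0,0,0,0,0,0,0,0]

```text
time_s: 14.57
ee_pos: [0.5313, 0.1735, 0.0865]
tcp_rot: [0.022, 0.707, -0.022, 0.706]
force: [0.7, -1.2, -0.6]
opening: -0.0002
```

Now the near side, going down in steps.

Request:
arm_command:
  steps: [0.002,0,0,0,0.002,0,0,0,0.001,0,0,0,0.001,0,0,0,0.001,0,0,0,0.001,0,0,0,0.001,0,0,0,0.001,0,0,0,0.001,0,0,0,0,0,0,0,0,0,0,0]

```text
time_s: 15.48
ee_pos: [0.5317, 0.1732, 0.0761]
tcp_rot: [0.022, 0.707, -0.022, 0.707]
force: [0.7, -1.6, 1.1]
opening: -0.0001
```

Request:
arm_command:
  steps: [0.001,0,0,0,0.001,0,0,0,0.001,0,0,0,0.001,0,0,0,0,0,0,0,0,0,0,0]

```text
time_s: 15.98
ee_pos: [0.5317, 0.1731, 0.0722]
tcp_rot: [0.022, 0.707, -0.022, 0.707]
force: [0.8, -1.7, 2.4]
opening: -0.0002
```

Request:
arm_command:
  steps: [0.001,0,0,0,0.001,0,0,0,0,0,0,0,0,0,0,0]

```text
time_s: 16.32
ee_pos: [0.5318, 0.1733, 0.071]
tcp_rot: [0.022, 0.707, -0.022, 0.707]
force: [-2.6, -2.7, 10.4]
opening: -0.0001
```

Near side: 10 N with the tips at z 0.063, so it has reached the floor. Now the far side, all the way down.

Request:
arm_command:
  steps: [-0.01,0,0,0,-0.012,0,0,0,0,0.015,0,0,0,0.02,0,0,0,0.015,0,0,0,0.006,0,0,0.005,0,0,0,0.005,0,0,0,0.005,0,0,0,0,0,0,0,0,0,0,0]

```text
time_s: 17.23
ee_pos: [0.5346, 0.2281, 0.0764]
tcp_rot: [0.022, 0.707, -0.023, 0.706]
force: [-0.2, 0.0, 1.0]
opening: -0.0002
```

Request:
arm_command:
  steps: [0.001,0,0,0,0.001,0,0,0,0.001,0,0,0,0.001,0,0,0,0.001,0,0,0,0,0,0,0,0,0,0,0]

```text
time_s: 17.82
ee_pos: [0.5352, 0.229, 0.0723]
tcp_rot: [0.022, 0.707, -0.022, 0.707]
force: [-0.4, 0.1, -0.2]
opening: -0.0001
```

Request:
arm_command:
  steps: [0.001,0,0,0,0.001,0,0,0,0,0,0,0,0,0,0,0]

```text
time_s: 18.15
ee_pos: [0.5354, 0.2292, 0.0711]
tcp_rot: [0.022, 0.707, -0.022, 0.707]
force: [-1.3, -0.5, 6.9]
opening: -0.0001
```

Request:
arm_command:
  steps: [0.001,0,0,0,0,0,0,0,0,0,0,0]

```text
time_s: 18.4
ee_pos: [0.5355, 0.2292, 0.0711]
tcp_rot: [0.022, 0.706, -0.022, 0.707]
force: [-4.9, -2.3, 14.3]
opening: -0.0001
```

Request:
arm_command:
  steps: [-0.01,0,0,0,-0.012,0,0,0,0,-0.015,0,0,0,-0.02,0,0,0,-0.015,0,0,0,-0.006,0,0,0.005,0,0,0,0.005,0,0,0,0.006,0,0,0,0.002,0,0,0,0,0,0,0,0,0,0,0]

```text
time_s: 19.4
ee_pos: [0.5315, 0.1736, 0.0728]
tcp_rot: [0.022, 0.707, -0.022, 0.706]
force: [-0.9, -0.1, -0.1]
opening: 0.0001
```

Request:
arm_command:
  steps: [0.001,0,0,0,0.001,0,0,0,0.001,0,0,0,0,0,0,0,0,0,0,0]

```text
time_s: 19.82
ee_pos: [0.532, 0.1734, 0.0711]
tcp_rot: [0.022, 0.706, -0.022, 0.707]
force: [-1.1, -0.4, 5.3]
opening: 0.0001
```

Request:
arm_command:
  steps: [0.001,0,0,0,0,0,0,0,0,0,0,0]

```text
time_s: 20.07
ee_pos: [0.532, 0.1734, 0.071]
tcp_rot: [0.022, 0.706, -0.022, 0.707]
force: [-4.9, -0.9, 13.5]
opening: 0.0004
```

Request:
arm_command:
  steps: [-0.01,0,0,0,-0.02,0,0,0,-0.025,0,0,0,-0.025,0,0,0,-0.02,0,0,0,0,0,0,0,0,0,0,0,0,0,0,0]

```text
time_s: 20.73
ee_pos: [0.5315, 0.173, 0.169]
tcp_rot: [0.022, 0.707, -0.022, 0.707]
force: [0.4, -0.2, -0.9]
opening: 0.0
```

```bash
python3 - <<'E'
from h import *
grab('wrist','w7'); grab('top','top2')
prof('w7',vs=range(110,280,12)); prof('w7',uc=215,vs=[180])
E
```

```text
110 well xy mm [ 0.6 58.2] z mm 56.2
122 well xy mm [ 0.7 50.2] z mm 55.6
134 well xy mm [ 0.6 42. ] z mm 63.3
146 well xy mm [ 0.6 34.3] z mm 63.4
158 well xy mm [ 0.6 26.5] z mm 63.3
170 well xy mm [ 0.6 18.7] z mm 63.6
182 well xy mm [ 0.6 10.8] z mm 63.5
194 well xy mm [0.6 3. ] z mm 63.6
206 well xy mm [ 0.7 -5. ] z mm 63.4
218 well xy mm [  0.7 -13.1] z mm 63.3
230 well xy mm [  0.7 -21.3] z mm 63.3
242 well xy mm [  0.7 -29.6] z mm 63.2
254 well xy mm [  0.7 -37.9] z mm 63.7
266 well xy mm [  0.8 -49.3] z mm 56.0
278 well xy mm [  0.8 -58.3] z mm 56.1
180 well xy mm [-77.2  12.5] z mm 55.4
```

View pics/w7.png

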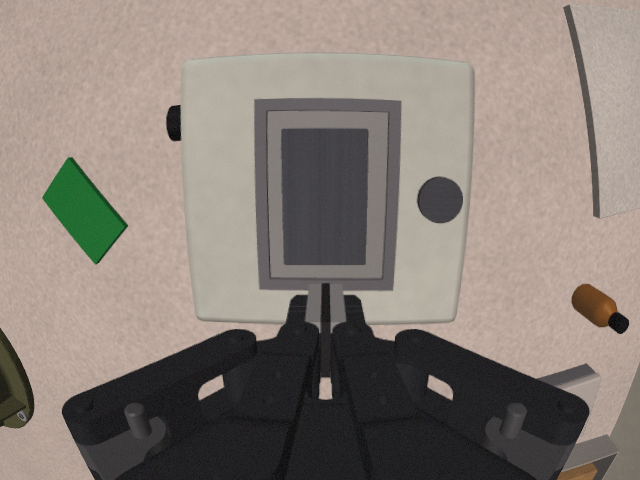

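The plate, corners (281,128) to (367,265), is level inside the rim with its top at 63.4 mm. The box top reads 55.4 mm, so the plate is 8 mm above the floor and fully down. The arm is clear.

```bash
python3 - <<'E'
from h import *
a=cv2.imread('pics/top1.png')[225:265,250:300].astype(int);b=cv2.imread('pics/top2.png')[225:265,250:300].astype(int)
print('ring area diff',abs(a-b).mean())
print(manip.finish_job())
E
```

```text
ring area diff 14.111166666666668
the job is handed in; nothing more can be done
None
```

View pics/top2.png

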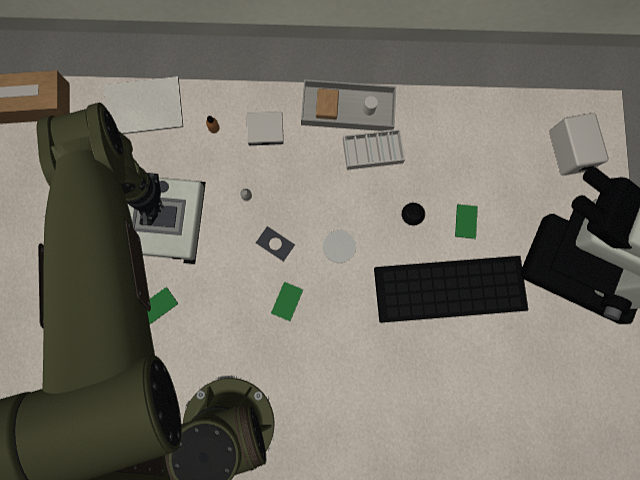

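The solid plate is in the tray with its long side along the tray's, pressed fully down and let go. I handed the job in at about 21 s.

- **Pressing:** I pressed over both rests, and each came to a firm stop at about 14 N with the fingertips at z ≈ 0.063 m.
- **Level:** The last wrist depth image puts the plate's top at 63.2–63.7 mm along its whole length. The box top reads 55.4 mm, so the plate's top is 8 mm above the floor, as it should be. The plate lies square inside the rim and the arm is clear of it.
- **Ring plate:** My automatic before-and-after comparison of this spot showed a difference (mean 14 grey levels), and I handed in before looking into it. I then viewed the last top picture, taken before handing in. It shows the ring plate in the same place, at pixel (275,243), and the green plates also look unmoved. I did not find what caused the difference; lighting, shadow or image noise is my guess.

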